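# Crate two governor oil dampers on set studs

## Task

Take the two blue oil dampers out of the sloping rack and stand them upright, necks up, one in each of the two free cells of the yellow crate; the black plug stays in its cell. Each damper must rest on the sprung brass support stud in the floor of its cell; the studs are screwed to different, unknown heights, so feel for the stud and set the damper down gently: neither let it drop nor push its stud down hard onto the stop. Let go of both and leave everything else on the shelf where it is.

Things in the scene. Friction and masses are not known exactly. Their poses are not given: they have to be found in the camera images.
- damper_a: Oil damper, 0.28 to 0.54 kg: blue cylinder 44 mm across, 80 mm tall; coaxial steel neck on top 24 mm across, 50 mm long (130 mm overall). Origin: centre of the flat foot; z axis runs from foot to neck. Starts reclined in the rack, neck leaning 0.60 rad from vertical to the rack's -x; lifts straight up out of it. Dampers a and b are alike; either may go in either free cell.
- damper_b: Oil damper, 0.28 to 0.54 kg: blue cylinder 44 mm across, 80 mm tall; coaxial steel neck on top 24 mm across, 50 mm long (130 mm overall). Origin: centre of the flat foot; z axis runs from foot to neck. Starts reclined in the rack, neck leaning 0.60 rad from vertical to the rack's -x; lifts straight up out of it. Dampers a and b are alike; either may go in either free cell.
- rack: Fixed grey rack, base 150 x 200 mm, with two reclined open channels at y = +45 and -45 mm. Origin: between the two damper feet, at shelf level, 32 mm below the feet. Each channel has a back board on its -x side and ribs 22 mm deep beside the blue body, no higher than the body's top; the necks, leaning to -x, are free all round. Rack height about 95 mm.
- crate: Fixed yellow crate 196 x 68 x 75 mm high, walls 4 mm, three square cells in a row along its x, 64 mm apart. Origin: centre of underside; z up. In each cell floor a stud with a flat brass cap 28 mm across; the cap's top, where the damper's foot rests, is 8 to 46 mm above the origin, differently in each cell and each time, not reported. The cap is sprung, about 4 N per mm, and bottoms after 3.5 mm.
- cell0 (a point): Centre of the floor of crate cell 0, on the floor's upper face (4 mm above the crate's origin); cell clear opening 60 x 60 mm. It is the cell at the crate's -x end.
- cell1 (a point): Centre of the floor of crate cell 1, on the floor's upper face (4 mm above the crate's origin); cell clear opening 60 x 60 mm. The middle cell.
- cell2 (a point): Centre of the floor of crate cell 2, on the floor's upper face (4 mm above the crate's origin); cell clear opening 60 x 60 mm. The cell at the crate's +x end.
- plug: Loose black cap 54 mm in diameter, 55 mm tall with an 8 mm knob, closing one of the three cells (any of them). Origin: centre of its underside, on the cell floor. Leave it there.
- pulley: Bystander: loose bronze pulley lying flat, 110 mm in diameter, 42 mm tall; origin at centre of underside.
- pawl_block: Bystander: loose black cast pawl spring block 80 x 50 x 65 mm; origin at centre of underside.
- lug: Bystander: loose copper grounding lug 88 mm long along its x, 22 mm high; origin under its middle.
- tin: Bystander: loose green tin 72 mm in diameter, 85 mm tall; origin at centre of underside.
- spanner: Bystander: loose steel spanner 180 mm long along its x, lying flat.
Mind the look-alikes: they are no part of the job. What is shaped like the damper_b but orange is not meant. Leave any red look-alike of the damper_a alone.

How it is judged (in metres and radians):
At the end, for the whole second after the job is handed in: Both dampers are released and at rest, neck up within 0.15 rad of vertical, in two different cells (foot centre within 12 mm of a cell's centre and no more than 51 mm above the crate's underside); the plug is still in its cell, within 12 mm of where it was (((horizontal distance between damper_a and cell0 below 0.012 m and z of damper_a in the frame of crate below 0.051 m) or (horizontal distance between damper_a and cell1 below 0.012 m and z of damper_a in the frame of crate below 0.051 m) or (horizontal distance between damper_a and cell2 below 0.012 m and z of damper_a in the frame of crate below 0.051 m)) and angle between each of damper_a, damper_b's own z axis and vertical below 0.15 rad and linear speed of each of damper_a, damper_b below 0.02 m/s and contact force between each of damper_a, damper_b and the fingers below 0.1 N and ((horizontal distance between damper_b and cell0 below 0.012 m and z of damper_b in the frame of crate below 0.051 m) or (horizontal distance between damper_b and cell1 below 0.012 m and z of damper_b in the frame of crate below 0.051 m) or (horizontal distance between damper_b and cell2 below 0.012 m and z of damper_b in the frame of crate below 0.051 m)) and horizontal distance between damper_a and damper_b above 0.04 m and distance of plug from where it was at the start of the episode below 0.012 m); the robot touches nothing.
It fails at once if a damper falls or is knocked loose: faster than 0.3 m/s while no finger touches it ((contact force between damper_a and the fingers below 0.05 N and linear speed of damper_a above 0.3 m/s) or (contact force between damper_b and the fingers below 0.05 N and linear speed of damper_b above 0.3 m/s)).
It fails at once if a damper is pressed against the crate or its support studs with more than 30 N (contact force between any of damper_a, damper_b and crate above 30 N).
It fails at once if the plug is shifted by more than 12 mm (distance of plug from where it was at the start of the episode above 0.012 m).
It fails at once if a bystander is moved by more than 20 mm (distance of any of pulley, pawl_block, lug, tin, spanner from where it was at the start of the episode above 0.02 m).
It also fails if it takes over 54 s, if anything falls off the work surface, if the arm or the gripper's body presses on something with over 40 N, if the wrist force passes 120 N, or if a joint passes its speed limit or range.

## Robot

A 6-joint arm with a two-finger parallel gripper is mounted at the origin on the work surface. World frame = base frame: x ahead of the robot, y to its left, z up, the work surface at z = 0. Lengths are in m, angles in degrees, forces in N, time in s.
With the tool pointing down it reaches from about 0.3 to 0.775 m from the base axis. Payload 14.6 kg.
Tool frame: the origin (TCP) lies on the centre line of the jaws, within the pads' length; the fingertips stand env.finger_overhang ahead of it and the grasp point (between the pads) lies 2 mm behind it (env.finger_overhang is the distance from the TCP to the fingertips, in m); z points along the fingers, y is the direction in which the jaws open and shut (so a half turn about z gives the same grasp; the last joint's range is limited). The gripper opens to 85 mm and grips with 20 to 120 N. Pads are 22 mm wide; open, the fingers measure 114 mm over their backs; the gripper's body (76 mm by 85 mm) begins 54 mm behind the grasp point. The pads swing forward as they close: fully open they stand 13 mm farther back than shut.
Start: joints at [68.148, 17.183, 87.147, -0, 75.671, -3.816], TCP at [0.17, 0.523, 0.248] pointing down, gripper open.
Joint ranges: [-173.82, 173.82], [-45.26, 126.66], [13.44, 144.39], [-59.66, 239.66], [0, 175.72], [-146.38, 146.38]. Speed limits (degrees/s): [127.2, 127.2, 147.25, 180, 180, 180].

## Interface

Orientations are given as [roll, pitch, yaw] about the fixed x, y, z axes, in that order (R = Rz(yaw) Ry(pitch) Rx(roll)).
In Python, from station import env gives the robot as it stands.
- The arm moves only by the tool drive_tool, never from a script. Its arguments are lists of equal length, an entry for each row: "travel": the shift along the world's x, y, z normalised to -1 to 1, where 1 is 12 cm, a list of three; "dr": the turn, a rotation vector about the world's x, y, z normalised to -1 to 1, where 1 is 90 degrees, a list of three. In form: {"travel": [[tx, ty, tz], ...], "dr": [[rx, ry, rz], ...]}. A call has 1 to 8 rows; each row shifts and turns the commanded pose from where the row before left it; what a row does not reach is not made up. A row lasts 1/10 s, in which the tool goes at most 50 mm and 8.59 degrees, less where a joint would pass 70% of its speed; a pose out of reach is approached as far as the arm can. A call with a number of a shift or a turn outside -1 to 1 is refused whole. A call with a gripper value outside its range is refused whole. "grip" is the opening, from 0 (shut) to 1 (fully open), set as the call begins (left out, the last holds). The fingers move at their own pace and stop on an object; "grip_force" is the grip in N (left out, the last holds). Time passes only in rows, so rows that do not move let the fingers close. It gives the time, the measured TCP pose, the force and the opening at its end, in the units of the state.
- env.state(): the state, without advancing time (a new reading comes with each control period).
- env.read_camera(name): name is "scene" or "top" or "wrist"; returns the picture (384x512x3 uint8, red, green, blue); there is no depth.
- env.camera_params(name): a dict with "fx", "fy", "cx", "cy" (pixels), "extrinsics" (4x4, takes a point from world to camera coordinates). Camera axes: x right, y down, z forward; pixel columns grow to the right and rows downward; lengths in m; the calibration is good to about 2 mm. A picture is of the moment at which its call begins: read the wrist's pose just before it. camera_params takes no time and is no camera call; for the wrist camera it gives the pose at the moment of the call.
- env.close_job(): hands the job in, once; it reports no verdict.
Trained networks look in the newest picture that a camera, given by its name, has taken for a name from the list of things; names that differ only in an ending like _2 or _b are one class to them, and where a whole thing is asked for, a point or a joint stands for the part that bears it (a point fixed in the world has none). Each returns a list of dicts, best first, with "score" (0 to 1); they miss things now and then, are a little off and sometimes report something else, mostly with a low value. They report only what shows in the picture. A call takes as long as a camera call. They do not tell look-alikes from the thing itself.
- env.outline_of(target, camera): "region" (384x512 bool, what is visible of it) and "bbox" ([left, top, right, bottom] in pixels, round what is visible of it).
The state is a dict: "time_s": time; "joint_pos": joint angles; "dq": joint speeds; "effort": joint torques, N m; "ee_pos": TCP position; "eef_rot": TCP orientation; "ft_force": force on the tool from outside, world axes, zero at the start; "moment": the same for the moment, N m; "width": opening from 0.0 (shut) to 1.0 (fully open).
Only numpy, scipy, OpenCV 4.12 (cv2) and the standard library are available. Lean on these libraries where they do the work, as an engineer would, in place of code of your own. Each camera call takes 0.05 s, during which the arm holds its last target.

## Working session

There is one attempt and no reset: what is moved stays moved. The work goes in short steps, Python scripts to look and compute and a tool call to move; the robot and the scene stay as the last step left them, time stands still between calls to the robot, and variables do not carry over. Pictures are saved under pics/ and viewed, and the job is handed in when it is done.

Besides the shell and the picture viewer there is one more tool, called after ">>>" as name(argument=value, ...), one argument or row to a line, values as JSON. drive_tool: Moves the arm, as the interface text tells. Its arguments: {"type":"object","properties":{"travel":{"type":"array","items":{"type":"array","items":{"type":"number"}}},"dr":{"type":"array","items":{"type":"array","items":{"type":"number"}}},"grip":{"type":"number"},"grip_force":{"type":"number"}},"required":["travel","dr"]}

```bash
ls; mkdir -p pics; python3 - <<'E'
from station import env
import cv2
print(env.state()); print(env.finger_overhang)
for n in ("scene","top","wrist"):
    p=env.camera_params(n); print(n,p)
    cv2.imwrite(f"pics/{n}0.png",env.read_camera(n)[:,:,::-1])
E
```

```text
pics
{'time_s': 0.0, 'joint_pos': array([ 6.81469340e+01,  1.72158189e+01,  8.71807696e+01, -1.03078540e-03,
        7.56702636e+01, -3.81514042e+00]), 'dq': array([-0.09191342,  0.04978933,  0.02413646,  0.01946782, -0.12321974,
        0.03772557]), 'effort': array([ 2.62153735e-03, -5.43506384e+01, -3.61796594e+01,  2.59673038e-05,
        4.04199818e-03, -7.47432546e-05]), 'ee_pos': array([0.17022437, 0.52276702, 0.24771601]), 'eef_rot': array([-1.79933230e+02, -3.45197100e-03,  1.61962328e+02]), 'ft_force': array([-0.53327374,  0.01012372, -0.29469588]), 'moment': array([-0.02410994,  0.0292699 ,  0.05124394]), 'width': 0.9980811266809776}
0.017
scene {'fx': 500.02230165749654, 'fy': 500.02230165749654, 'cx': 258.43997924660613, 'cy': 190.95388483413143, 'extrinsics': array([[ 0.49633284,  0.86785524,  0.02193163, -0.26942235],
       [ 0.48113835, -0.25396284, -0.8390523 , -0.20152527],
       [-0.72260611,  0.42700136, -0.54360854,  1.92419362],
       [ 0.        ,  0.        ,  0.        ,  1.        ]])}
top {'fx': 451.62805138052295, 'fy': 451.62805138052295, 'cx': 256.00482311742303, 'cy': 192.85406665763443, 'extrinsics': array([[-2.82428260e-02, -9.99601045e-01, -3.05509299e-04,
         4.93162587e-02],
       [-9.91529010e-01,  2.80535180e-02, -1.26819649e-01,
         5.17364584e-01],
       [ 1.26777624e-01, -3.27882394e-03, -9.91925745e-01,
         1.25162719e+00],
       [ 0.00000000e+00,  0.00000000e+00,  0.00000000e+00,
         1.00000000e+00]])}
wrist {'fx': 320.3941857712329, 'fy': 320.3941857712329, 'cx': 259.11308200363266, 'cy': 191.89365768321667, 'extrinsics': array([[ 0.30904306,  0.95104648, -0.00172386, -0.54909197],
       [ 0.90741752, -0.29432212,  0.29994656, -0.03989781],
       [ 0.28475575, -0.09426067, -0.95395445,  0.38065051],
       [ 0.        ,  0.        ,  0.        ,  1.        ]])}
```

View pics/scene0.png

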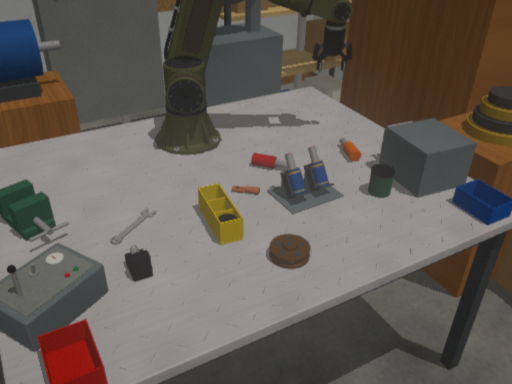

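View pics/top0.png

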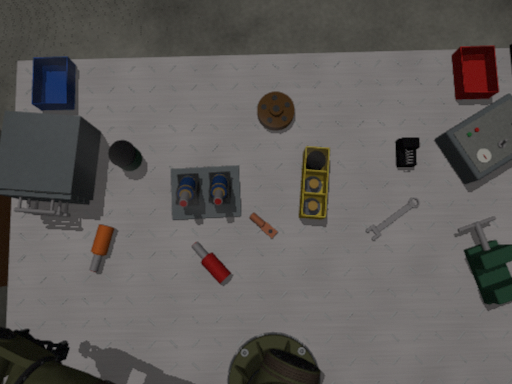

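View pics/wrist0.png

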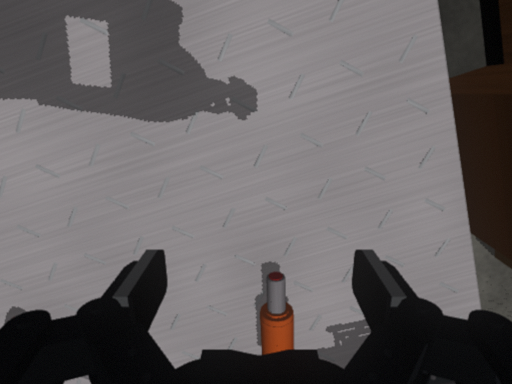

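```bash
cat > h.py <<'E'
from station import env
import numpy as np, cv2
from scipy.spatial.transform import Rotation as R
def proj(n,P,p=None):
    p=p or env.camera_params(n); E=p["extrinsics"]; P=np.atleast_2d(P)
    c=P@E[:3,:3].T+E[:3,3]
    return np.c_[p["fx"]*c[:,0]/c[:,2]+p["cx"],p["fy"]*c[:,1]/c[:,2]+p["cy"]]
def unproj(n,uv,z,p=None):
    p=p or env.camera_params(n); E=p["extrinsics"]
    d=np.array([(uv[0]-p["cx"])/p["fx"],(uv[1]-p["cy"])/p["fy"],1])
    Rt=E[:3,:3].T; o=-Rt@E[:3,3]; d=Rt@d
    return o+d*(z-o[2])/d[2]
def st():
    s=env.state(); print("t",round(s["time_s"],2),"p",np.round(s["ee_pos"],4),"r",np.round(s["eef_rot"],2),"f",np.round(s["ft_force"],2),"w",round(s["width"],3)); return s
E
python3 - <<'E'
from h import *
for n in ("scene","top"):
    im=env.read_camera(n)
    cv2.imwrite(f"pics/{n}_raw.png",im[:,:,::-1])
    for t in ("damper_a","rack","crate","plug"):
        for d in env.outline_of(t,n):
            ys,xs=np.nonzero(d["region"]); print(n,t,round(d["score"],2),np.round(d["bbox"]),xs.mean().round(1),ys.mean().round(1),len(xs), cv2.minAreaRect(np.c_[xs,ys].astype(np.float32)))
im=cv2.imread("pics/top_raw.png")[130:240,160:340]; cv2.imwrite("pics/topz.png",cv2.resize(im,None,fx=4.4,fy=4.4,interpolation=cv2.INTER_CUBIC))
im=cv2.imread("pics/scene_raw.png")[140:250,190:350]; cv2.imwrite("pics/scenez.png",cv2.resize(im,None,fx=5,fy=5,interpolation=cv2.INTER_CUBIC))
E
```

```text
scene damper_a 0.79 [310. 144. 325. 186.] 317.5 167.9 422 ((316.6999816894531, 165.60000610351562), (40.793373107910156, 12.965337753295898), 71.56505584716797)
scene damper_a 0.79 [248. 152. 290. 168.] 267.4 160.5 402 ((269.0151062011719, 160.75283813476562), (37.65629196166992, 12.408761978149414), 10.619654655456543)
scene damper_a 0.62 [342. 136. 362. 160.] 350.4 149.6 261 ((349.2500305175781, 148.75001525878906), (25.45584487915039, 12.020814895629883), 45.0)
scene damper_a 0.6 [286. 157. 305. 191.] 294.5 175.8 416 ((294.058837890625, 172.73529052734375), (41.231056213378906, 12.854387283325195), 75.96376037597656)
scene damper_a 0.45 [265. 164. 346. 214.] 303.0 192.4 1523 ((304.3647155761719, 191.74118041992188), (61.391319274902344, 47.94163513183594), 40.601295471191406)
scene rack 0.74 [268. 164. 344. 211.] 303.5 192.6 1472 ((304.25762939453125, 191.34397888183594), (60.726558685302734, 47.35452651977539), 40.36453628540039)
scene crate 0.69 [198. 184. 242. 245.] 219.9 213.0 1690 ((220.390869140625, 212.47206115722656), (66.65666198730469, 32.499900817871094), 59.34933090209
[... 470 characters left out ...]
per_a 0.75 [ 90. 227. 114. 270.] 101.3 244.5 620 ((100.19999694824219, 247.4000244140625), (15.81138801574707, 48.69908142089844), 18.434947967529297)
top damper_a 0.71 [213. 174. 229. 207.] 219.2 187.9 400 ((219.0, 189.0), (30.0, 16.0), 90.0)
top rack 0.93 [170. 166. 243. 218.] 206.6 193.2 2837 ((205.9034423828125, 191.85862731933594), (53.02598571777344, 70.2902603149414), 86.633544921875)
top rack 0.3 [297. 147. 327. 218.] 315.5 183.9 1185 ((314.344482421875, 182.06634521484375), (27.13203239440918, 71.65640258789062), 3.4682295322418213)
top plug 0.58 [305. 151. 326. 172.] 315.8 160.3 293 ((316.010009765625, 159.92999267578125), (18.384775161743164, 18.24335479736328), 8.130102157592773)
```

```bash
ls pics
```

```text
scene0.png
scene_raw.png
scenez.png
top0.png
top_raw.png
topz.png
wrist0.png
```

View pics/topz.png

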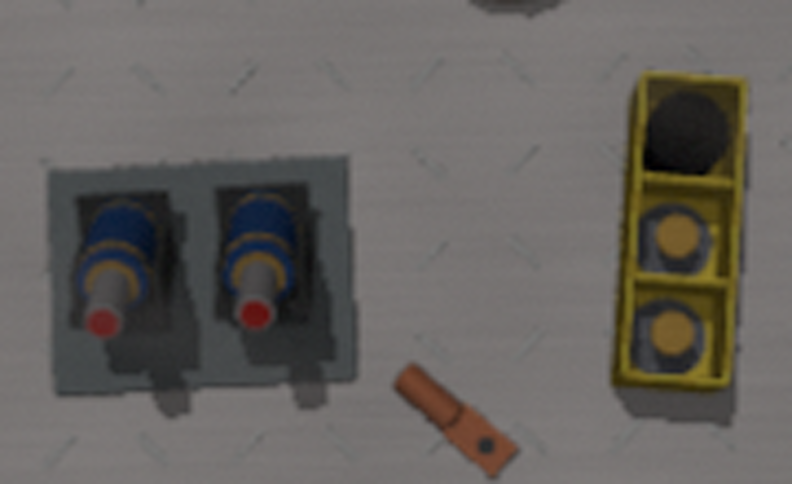

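View pics/scenez.png

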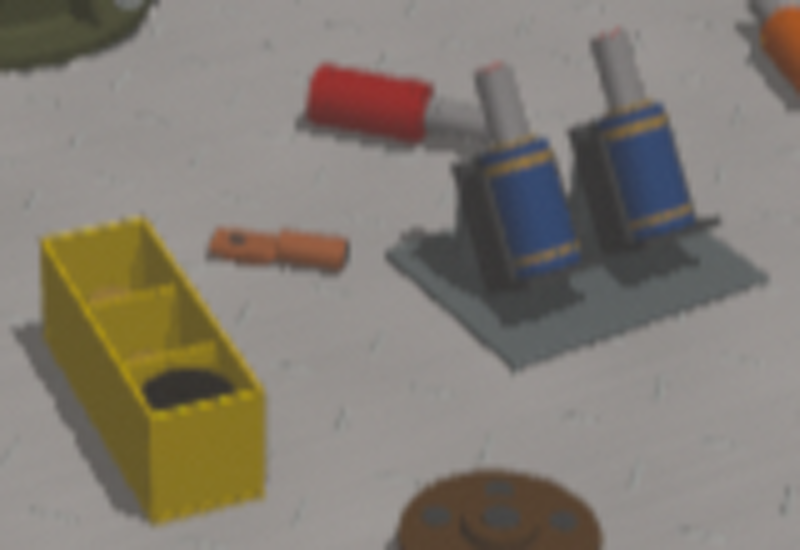

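```bash
python3 - <<'E'
from h import *
f=lambda u,v:(160+u/4.4,130+v/4.4)   # cubic resize offset ~ (u+.5)/4.4-.5
g=lambda u,v:(160+(u+.5)/4.4-.5,130+(v+.5)/4.4-.5)
s=0.6
tips=[unproj("top",g(*t),0.1393) for t in((103,322),(255,314))]
print("tips",np.round(tips,4)); d=tips[0]-tips[1]; print("sep",np.linalg.norm(d)); 
rk=[unproj("top",g(*t),0.006) for t in((48,168),(350,155),(358,382),(55,396))]
print("rack",np.round(rk,4),np.round(np.mean(rk,0),4)); 
for a,b in((0,1),(3,2)): v=rk[a]-rk[b]; print("rack yaw",np.degrees(np.arctan2(-v[0],v[1])),np.linalg.norm(v))
for a,b in((0,3),(1,2)): v=rk[a]-rk[b]; print("rack yaw",np.degrees(np.arctan2(v[1],v[0])),np.linalg.norm(v))
c=[unproj("top",g(*t),0.075) for t in((641,73),(748,78),(728,388),(612,382))]
print("crate",np.round(c,4),np.round(np.mean(c,0),4))
for a,b in((0,1),(3,2)): v=c[a]-c[b]; print("crate yaw",np.degrees(np.arctan2(-v[0],v[1])),np.linalg.norm(v))
for a,b in((0,3),(1,2)): v=c[a]-c[b]; print("crate yaw",np.degrees(np.arctan2(v[1],v[0])),np.linalg.norm(v))
# scene check
c2=[unproj("scene",(190+(u+.5)/5-.5,140+(v+.5)/5-.5),0.075) for u,v in((42,240),(145,218),(264,393),(150,415))]
print("crate scene",np.round(c2,4),np.round(np.mean(c2,0),4))
t2=[unproj("scene",(190+(u+.5)/5-.5,140+(v+.5)/5-.5),0.1393) for u,v in((608,37),(490,70))]
print(np.round(t2,4))
E
```

```text
tips [[0.4843 0.2254 0.1393]
 [0.4865 0.1356 0.1393]]
sep 0.08988537885729811
rack [[0.6029 0.2825 0.006 ]
 [0.606  0.0816 0.006 ]
 [0.4547 0.0799 0.006 ]
 [0.4511 0.2785 0.006 ]] [0.5287 0.1806 0.006 ]
rack yaw 0.8834645584725693 0.2009405777883746
rack yaw 1.0300604319843154 0.1986952854423146
rack yaw 1.4865389109497258 0.1518965721224359
rack yaw 0.6385205060093033 0.15138116395118179
crate [[ 0.6403 -0.1062  0.075 ]
 [ 0.6352 -0.1738  0.075 ]
 [ 0.4392 -0.1518  0.075 ]
 [ 0.445  -0.08    0.075 ]] [ 0.5399 -0.1279  0.075 ]
crate yaw -4.357611997156534 0.06778577536567074
crate yaw -4.586885186128542 0.07204984365846118
crate yaw -7.652297087255302 0.19711097448722847
crate yaw -6.410690885273869 0.1972000810928216
crate scene [[ 0.4469 -0.1552  0.075 ]
 [ 0.4532 -0.09    0.075 ]
 [ 0.6459 -0.1114  0.075 ]
 [ 0.6347 -0.1753  0.075 ]] [ 0.5452 -0.133   0.075 ]
[[0.488  0.2212 0.1393]
 [0.4901 0.1308 0.1393]]
```

```bash
cat >> h.py <<'E'
def Rt(yaw,tilt):  # tool down, jaws along y; tilt about local y
    return R.from_euler('z',yaw,degrees=True)*R.from_euler('y',tilt,degrees=True)*R.from_euler('xyz',[180,0,180],degrees=True)
def plan(pos,rot,n):
    s=env.state(); d=np.array(pos)-s["ee_pos"]
    rv=(rot*R.from_euler('xyz',s["eef_rot"],degrees=True).inv()).as_rotvec(degrees=True)
    print("total d",np.round(d,4),"rv",np.round(rv,2)," per row travel",np.round(d/n/.12,3),"dr",np.round(rv/n/90,4), "mm",np.linalg.norm(d)/n*1e3,"deg",np.linalg.norm(rv)/n)
E
python3 - <<'E'
from h import *
st(); plan([.456,.2235,.184],Rt(1,-34.4),12)
E
```

```text
t 0.65 p [0.1703 0.523  0.2483] r [-180.      0.    161.97] f [-0.17  0.11 -1.01] w 1.001
total d [ 0.2857 -0.2995 -0.0643] rv [ -5.12 -34.17  18.46]  per row travel [ 0.198 -0.208 -0.045] dr [-0.0047 -0.0316  0.0171] mm 34.90462521601156 deg 3.264514634859142
```

>>> drive_tool(
  travel=[
    [0.198,-0.208,0],
    [0.198,-0.208,0],
    [0.198,-0.208,0],
    [0.198,-0.208,0],
    [0.198,-0.208,-0.07],
    [0.198,-0.208,-0.07],
    [0.198,-0.208,-0.07],
    [0.198,-0.208,-0.07],
  ],
  dr=[
    [-0.0047,-0.0316,0.0171],
    [-0.0047,-0.0316,0.0171],
    [-0.0047,-0.0316,0.0171],
    [-0.0047,-0.0316,0.0171],
    [-0.0047,-0.0316,0.0171],
    [-0.0047,-0.0316,0.0171],
    [-0.0047,-0.0316,0.0171],
    [-0.0047,-0.0316,0.0171],
  ],
  grip=0.7,
)

```text
time_s: 1.45
ee_pos: [0.3611, 0.3223, 0.2146]
eef_rot: [178.6, 23.0, 174.2]
ft_force: [0.2, -0.1, 0.5]
width: 0.7
```

>>> drive_tool(
  travel=[
    [0.198,-0.208,-0.065],
    [0.198,-0.208,-0.065],
    [0.198,-0.208,-0.065],
    [0.198,-0.208,-0.065],
    [0,0,0],
    [0,0,0],
  ],
  dr=[
    [-0.0047,-0.0316,0.0171],
    [-0.0047,-0.0316,0.0171],
    [-0.0047,-0.0316,0.0171],
    [-0.0047,-0.0316,0.0171],
    [0,0,0],
    [0,0,0],
  ],
)

```text
time_s: 2.05
ee_pos: [0.4555, 0.2231, 0.1835]
eef_rot: [180.0, 34.3, -179.1]
ft_force: [1.0, -0.2, -0.2]
width: 0.7
```

```bash
python3 - <<'E'
from h import *
st(); plan([.456,.2235,.184],Rt(1,-34.4),1)
im=env.read_camera("wrist"); cv2.imwrite("pics/w1.png",im[:,:,::-1])
for d in env.outline_of("damper_a","wrist"): print(d["score"],d["bbox"])
print(proj("wrist",[[.486,.2235,.1393],[.501,.2235,.118],[.488,.133,.1393]]))
E
```

```text
t 2.05 p [0.4555 0.2231 0.1835] r [ 179.96   34.31 -179.11] f [ 1.01 -0.16 -0.25] w 0.7
total d [0.0005 0.0004 0.0005] rv [-0.04 -0.09  0.09]  per row travel [0.004 0.004 0.004] dr [-0.0004 -0.001   0.0009] mm 0.8418505069164858 deg 0.12815194580396022
0.93 [93.5, 168.7, 181.1, 240.6]
0.85 [232.8, 164.8, 291.9, 243.3]
[[257.51958635 222.53496204]
 [257.28861221 208.18631761]
 [108.99196269 222.84680925]]
```

View pics/w1.png

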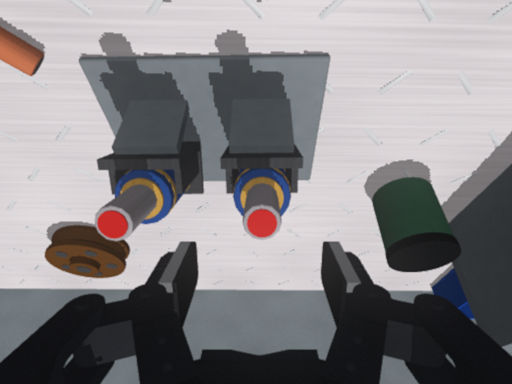

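>>> drive_tool(
  travel=[
    [0.076,0.0036,-0.109],
    [0.076,0.0036,-0.109],
    [0.076,0.0036,-0.109],
    [0.076,0.0036,-0.109],
    [0.076,0.0036,-0.109],
    [0,0,0],
    [0,0,0],
  ],
  dr=[
    [0,0,0],
    [0,0,0],
    [0,0,0],
    [0,0,0],
    [0,0,0],
    [0,0,0],
    [0,0,0],
  ],
)

```text
time_s: 2.85
ee_pos: [0.5006, 0.2263, 0.1184]
eef_rot: [180.0, 34.3, -179.0]
ft_force: [0.5, 0.0, 0.5]
width: 0.702
```

```bash
python3 - <<'E'
from h import *
st()
im=env.read_camera("wrist"); cv2.imwrite("pics/w2.png",im[:,:,::-1])
im=env.read_camera("scene")[90:210,230:390]; cv2.imwrite("pics/s2.png",cv2.resize(im,None,fx=4.5,fy=4.5)[:,:,::-1])
E
```

```text
t 2.85 p [0.5006 0.2263 0.1184] r [ 179.96   34.34 -178.96] f [0.45 0.01 0.51] w 0.702
```

View pics/w2.png

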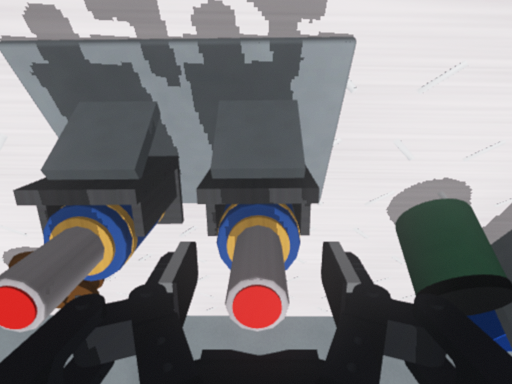

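View pics/s2.png

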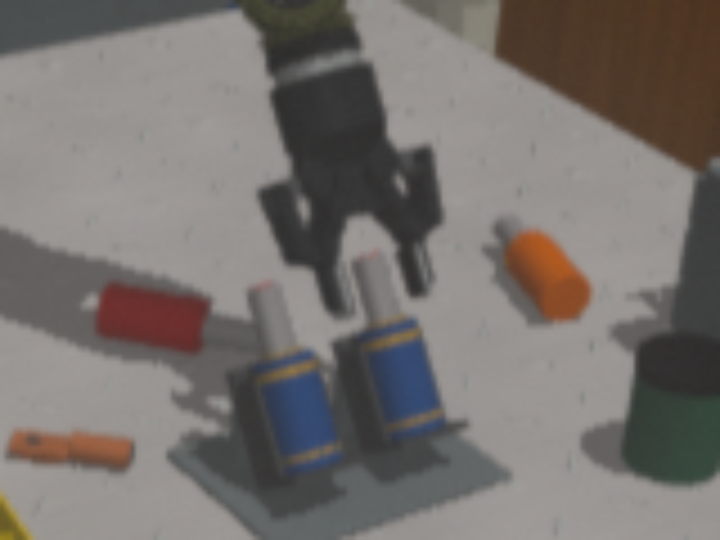

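```bash
python3 - <<'E'
from h import *
s=st(); Rm=R.from_euler('xyz',s["eef_rot"],degrees=True).as_matrix()
for L in(0,.02,.026,.03): print(L,proj("wrist",s["ee_pos"]-Rm[:,2]*L))
for dx in(-.005,.005): print(dx,proj("wrist",s["ee_pos"]-Rm[:,2]*.026+Rm[:,0]*dx))
E
```

```text
t 2.95 p [0.5008 0.2262 0.119 ] r [ 179.93   34.4  -178.99] f [ 0.01  0.8  -0.52] w 0.702
0 [[259.63983883 269.62565316]]
0.02 [[259.69847292 297.0356443 ]]
0.026 [[259.71974636 306.98044845]]
0.03 [[259.73510882 314.16202228]]
-0.005 [[259.6977586  318.28274897]]
0.005 [[259.74229761 295.38849374]]
```

Predicted tip position (259.7, 307) matches the seen tip (258, 306) in the wrist image: the neck is centred between the jaws. Closing.

>>> drive_tool(
  travel=[
    [0,0,0],
    [0,0,0],
    [0,0,0],
    [0,0,0],
    [0,0,0],
  ],
  dr=[
    [0,0,0],
    [0,0,0],
    [0,0,0],
    [0,0,0],
    [0,0,0],
  ],
  grip=0,
  grip_force=70,
)

```text
time_s: 3.45
ee_pos: [0.501, 0.2258, 0.1187]
eef_rot: [179.9, 34.4, -179.0]
ft_force: [-6.2, 0.4, 7.6]
width: 0.26
```

>>> drive_tool(
  travel=[
    [0,0,0.05],
    [0,0,0.1],
    [0,0,0.2],
    [0,0,0.25],
    [0,0,0.3],
    [0,0,0.3],
    [0,0,0],
  ],
  dr=[
    [0,0,0],
    [0,0,0],
    [0,0,0],
    [0,0,0],
    [0,0,0],
    [0,0,0],
    [0,0,0],
  ],
)

```text
time_s: 4.15
ee_pos: [0.5019, 0.2262, 0.2673]
eef_rot: [179.7, 34.7, -179.1]
ft_force: [0.4, 0.4, -4.7]
width: 0.264
```

```bash
python3 - <<'E'
from h import *
st()
im=env.read_camera("scene")[70:210,230:390]; cv2.imwrite("pics/s3.png",cv2.resize(im,None,fx=4,fy=4)[:,:,::-1])
c=np.array([.5412,-.1295]); y=np.radians(-6.6); e=np.array([np.cos(y),np.sin(y)])
print("cells",c-.064*e,c)
plan([*c,.255],Rt(-6.6,0),16)
E
```

```text
t 4.15 p [0.5019 0.2262 0.2673] r [ 179.73   34.71 -179.11] f [ 0.37  0.36 -4.68] w 0.264
cells [ 0.47762414 -0.12214402] [ 0.5412 -0.1295]
total d [ 0.04   -0.3553 -0.0091] rv [ 1.55 34.5  -7.35]  per row travel [ 0.021 -0.185 -0.005] dr [ 0.0011  0.024  -0.0051] mm 22.351347624042074 deg 2.2065420922783017
```

View pics/s3.png

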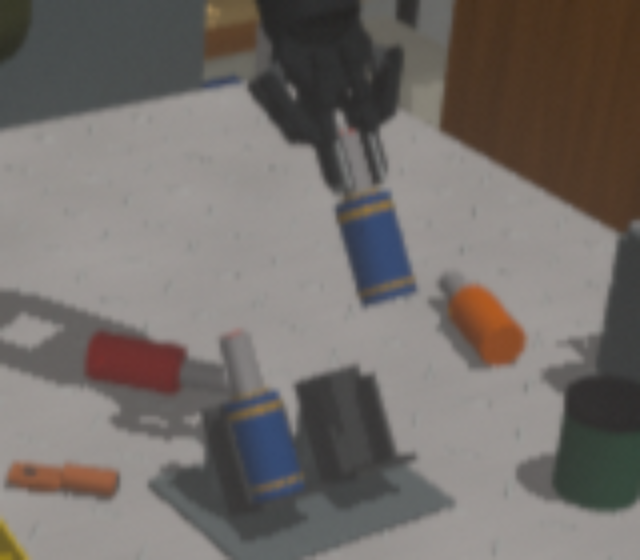

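>>> drive_tool(
  travel=[
    [0.021,-0.185,0.01],
    [0.021,-0.185,0.01],
    [0.021,-0.185,0.01],
    [0.021,-0.185,0],
    [0.021,-0.185,0],
    [0.021,-0.185,0],
    [0.021,-0.185,0],
    [0.021,-0.185,0],
  ],
  dr=[
    [0.0011,0.024,-0.0051],
    [0.0011,0.024,-0.0051],
    [0.0011,0.024,-0.0051],
    [0.0011,0.024,-0.0051],
    [0.0011,0.024,-0.0051],
    [0.0011,0.024,-0.0051],
    [0.0011,0.024,-0.0051],
    [0.0011,0.024,-0.0051],
  ],
)

```text
time_s: 5.0
ee_pos: [0.5205, 0.047, 0.2638]
eef_rot: [179.4, 16.8, 177.0]
ft_force: [0.4, 0.5, -3.3]
width: 0.266
```

>>> drive_tool(
  travel=[
    [0.021,-0.185,0],
    [0.021,-0.185,0],
    [0.021,-0.185,0],
    [0.021,-0.185,0],
    [0.021,-0.185,0],
    [0.021,-0.185,0],
    [0.021,-0.14,0],
    [0.021,-0.05,0],
  ],
  dr=[
    [0.0011,0.024,-0.0051],
    [0.0011,0.024,-0.0051],
    [0.0011,0.024,-0.0051],
    [0.0011,0.024,-0.0051],
    [0.0011,0.024,-0.0051],
    [0.0011,0.024,-0.0051],
    [0.0011,0.024,-0.0051],
    [0.0011,0.024,-0.0051],
  ],
)

```text
time_s: 5.8
ee_pos: [0.5408, -0.1095, 0.2637]
eef_rot: [-179.9, -0.5, 173.3]
ft_force: [-0.2, -1.0, -3.2]
width: 0.265
```

>>> drive_tool(
  travel=[
    [0,0,0],
    [0,0,0],
  ],
  dr=[
    [0,0,0],
    [0,0,0],
  ],
)

```text
time_s: 6.0
ee_pos: [0.541, -0.1077, 0.2643]
eef_rot: [-180.0, -0.3, 173.5]
ft_force: [0.8, -0.1, -3.6]
width: 0.266
```

```bash
python3 - <<'E'
from h import *
st()
plan([.5412,-.1295,.275],Rt(-6.6,0),1)
im=env.read_camera("wrist"); cv2.imwrite("pics/w4.png",im[:,:,::-1])
im=env.read_camera("top")[120:240,240:380]; cv2.imwrite("pics/t4.png",cv2.resize(im,None,fx=5,fy=5,interpolation=2)[:,:,::-1])
im=env.read_camera("scene")[110:260,160:310]; cv2.imwrite("pics/s4.png",cv2.resize(im,None,fx=4,fy=4,interpolation=2)[:,:,::-1])
E
```

```text
t 6.0 p [ 0.541  -0.1077  0.2643] r [-179.97   -0.29  173.46] f [ 0.82 -0.13 -3.61] w 0.266
total d [ 0.0002 -0.0218  0.0107] rv [-0.   -0.29 -0.06]  per row travel [ 0.001 -0.182  0.089] dr [-0.     -0.0033 -0.0006] mm 24.261773816970795 deg 0.29847787500482786
```

View pics/w4.png

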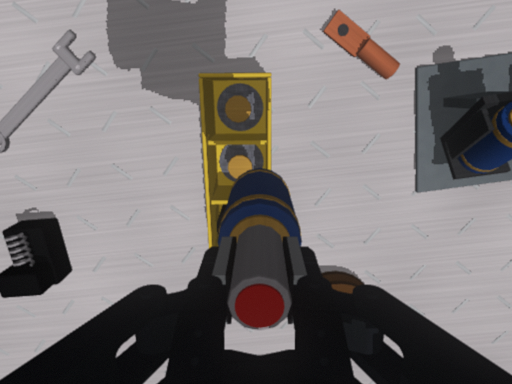

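View pics/t4.png

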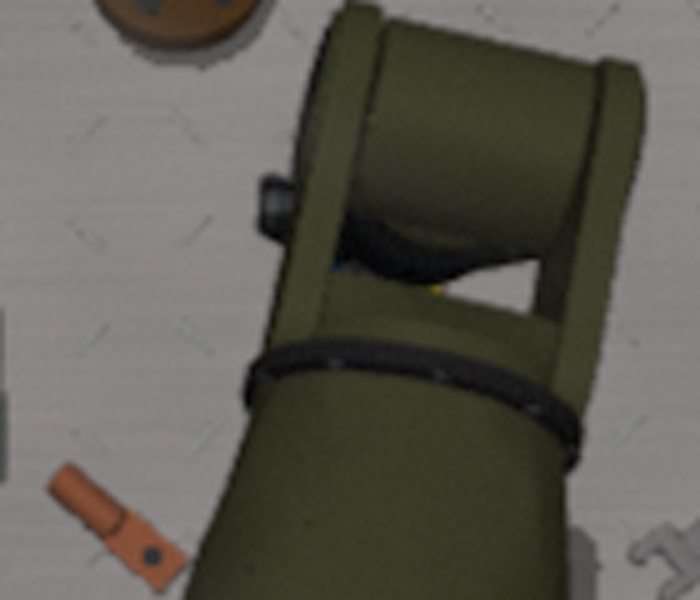

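View pics/s4.png

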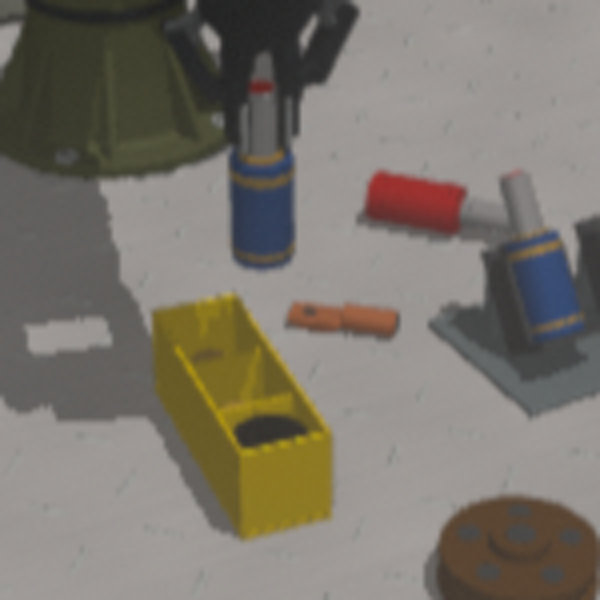

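```bash
python3 - <<'E'
from h import *
im=cv2.imread("pics/w4.png")[60:260,180:320]
cv2.imwrite("pics/w4z.png",cv2.resize(im,None,fx=5,fy=4*5/4,interpolation=cv2.INTER_CUBIC)[:600])
E
```

```text
(no output)
```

View pics/w4z.png

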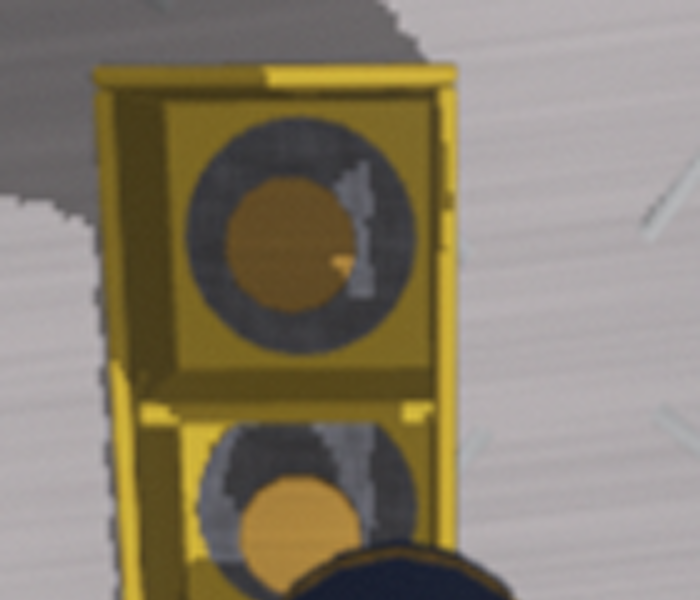

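```bash
python3 - <<'E'
from h import *
g=lambda u,v:(180+(u+.5)/5-.5,60+(v+.5)/5-.5)
A,B=[unproj("wrist",g(*t),.075) for t in((93,67),(457,65))]
print(A,B,np.linalg.norm(A-B), np.degrees(np.arctan2(A[0]-B[0],B[1]-A[1])))
Rr=unproj("wrist",g(458,540),.075); print("right edge pt",Rr,"edge yaw",np.degrees(np.arctan2(Rr[1]-B[1],Rr[0]-B[0])))
D=unproj("wrist",g(287,412),.075); print("divider01",D)
y=np.radians(-6.5); ex=np.array([np.cos(y),np.sin(y)])
m=(A+B)[:2]/2; c=m+.098*ex; print("crate c from end",c, "from divider", D[:2]+.032*ex)
for k,t,w in((0,(292,243),129/5),(1,(301,535),122/5)):
    for z in (.01,.02,.03,.04,.05):
        P=unproj("wrist",g(*t),z); p=env.camera_params("wrist")["extrinsics"]; dep=(p[:3,:3]@P+p[:3,3])[2]
        q=P[:2]-(c-(1-k)*.064*ex); print(k,z,np.round(P,4),"off along",(q@ex).round(4),"lat",(q@[-ex[1],ex[0]]).round(4),"expected diam",(320.4*.028/dep).round(2),w)
E
```

```text
[ 0.4418837 -0.1538267  0.075    ] [ 0.44917389 -0.08656108  0.075     ] 0.06765952534718812 -6.185524157409804
right edge pt [ 0.53899681 -0.09555387  0.075     ] edge yaw -5.717222880435704
divider01 [ 0.50944197 -0.12651371  0.075     ]
crate c from end [ 0.54289884 -0.1312878 ] from divider [ 0.54123627 -0.13013622]
0 0.01 [ 0.4799 -0.1258  0.01  ] off along 0.0008 lat -0.0017 expected diam 24.24 25.8
0 0.02 [ 0.4795 -0.1251  0.02  ] off along 0.0004 lat -0.001 expected diam 24.89 25.8
0 0.03 [ 0.4792 -0.1244  0.03  ] off along -0.0001 lat -0.0004 expected diam 25.58 25.8
0 0.04 [ 0.4788 -0.1237  0.04  ] off along -0.0006 lat 0.0003 expected diam 26.31 25.8
0 0.05 [ 0.4784 -0.123   0.05  ] off along -0.001 lat 0.0009 expected diam 27.07 25.8
1 0.01 [ 0.5485 -0.1328  0.01  ] off along 0.0057 lat -0.0008 expected diam 22.97 24.4
1 0.02 [ 0.5463 -0.1319  0.02  ] off along 0.0035 lat -0.0002 expected diam 23.59 24.4
1 0.03 [ 0.5442 -0.131   0.03  ] off along 0.0012 lat 0.0004 expected diam 24.24 24.4
1 0.04 [ 0.542  -0.1301  0.04  ] off along -0.001 lat 0.0011 expected diam 24.93 24.4
1 0.05 [ 0.5398 -0.1292  0.05  ] off along -0.0033 lat 0.0017 expected diam 25.66 24.4
```

```bash
python3 - <<'E'
from h import *
s=env.state(); Rm=R.from_euler('xyz',s["eef_rot"],degrees=True).as_matrix(); p=s["ee_pos"]; ax=-Rm[:,2]
im=cv2.imread("pics/s4.png")
for h,r in((-.104,.022),(-.024,.022),(-.024,.012),(.026,.012)):
    a=np.linspace(0,6.28,60); P=p+ax*h+r*(np.outer(np.cos(a),Rm[:,0])+np.outer(np.sin(a),Rm[:,1]))
    q=(proj("scene",P)-[160,110]+.5)*4-.5
    cv2.polylines(im,[q.round().astype(int)],True,(0,255,0),1)
cv2.imwrite("pics/s4o.png",im)
E
```

```text
(no output)
```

View pics/s4o.png

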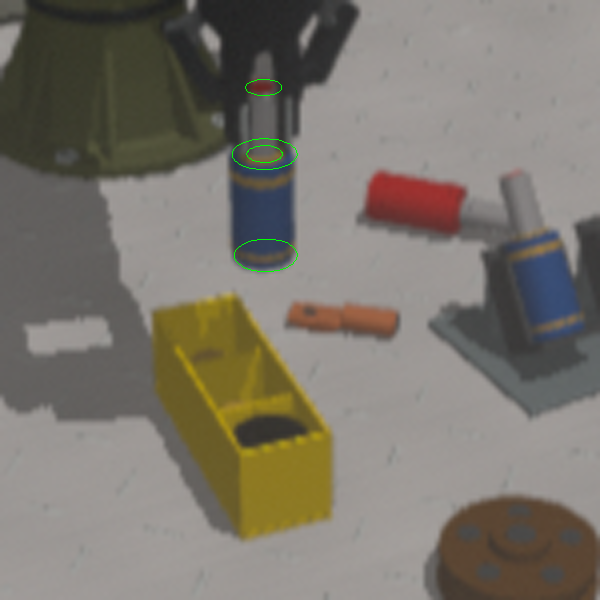

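>>> drive_tool(
  travel=[
    [0.004,-0.095,0],
    [0.004,-0.095,0],
    [0,0,-0.1],
    [0,0,-0.15],
    [0,0,-0.15],
    [0,0,-0.15],
    [0,0,0],
    [0,0,0],
  ],
  dr=[
    [0,-0.0033,0],
    [0,0,0],
    [0,0,0],
    [0,0,0],
    [0,0,0],
    [0,0,0],
    [0,0,0],
    [0,0,0],
  ],
)

```text
time_s: 6.95
ee_pos: [0.5423, -0.1309, 0.1996]
eef_rot: [-180.0, 0.0, 173.4]
ft_force: [0.3, 0.5, -2.2]
width: 0.261
```

```bash
python3 - <<'E'
from h import *
st()
im=env.read_camera("wrist"); cv2.imwrite("pics/w5.png",im[:,:,::-1])
E
```

```text
t 6.95 p [ 0.5423 -0.1309  0.1996] r [-1.7998e+02  5.0000e-02  1.7344e+02] f [ 0.31  0.46 -2.22] w 0.261
```

View pics/w5.png

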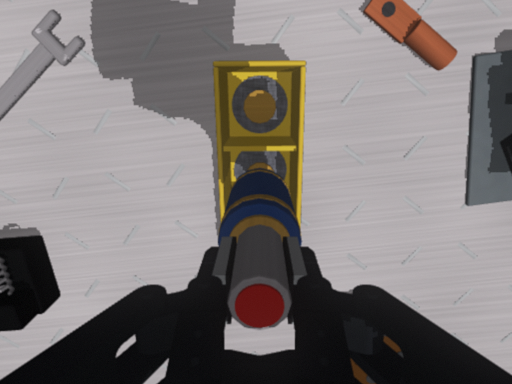

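>>> drive_tool(
  travel=[
    [0,0,-0.09],
    [0,0,-0.09],
    [0,0,-0.09],
    [0,0,-0.09],
    [0,0,0],
    [0,0,0],
  ],
  dr=[
    [0,0,0],
    [0,0,0],
    [0,0,0],
    [0,0,0],
    [0,0,0],
    [0,0,0],
  ],
)

```text
time_s: 7.6
ee_pos: [0.5423, -0.1308, 0.1563]
eef_rot: [-180.0, 0.1, 173.4]
ft_force: [-0.4, -0.4, -1.7]
width: 0.265
```

>>> drive_tool(
  travel=[
    [0,0,-0.012],
    [0,0,-0.012],
    [0,0,-0.012],
    [0,0,-0.012],
  ],
  dr=[
    [0,0,0],
    [0,0,0],
    [0,0,0],
    [0,0,0],
  ],
)

```text
time_s: 8.0
ee_pos: [0.5423, -0.1308, 0.1507]
eef_rot: [-180.0, 0.1, 173.5]
ft_force: [-0.1, 0.2, -3.4]
width: 0.266
```

>>> drive_tool(
  travel=[
    [0,0,-0.008],
    [0,0,-0.008],
    [0,0,-0.008],
  ],
  dr=[
    [0,0,0],
    [0,0,0],
    [0,0,0],
  ],
)

```text
time_s: 8.3
ee_pos: [0.5423, -0.1308, 0.1478]
eef_rot: [-180.0, 0.1, 173.4]
ft_force: [-0.1, -1.0, -3.1]
width: 0.265
```

>>> drive_tool(
  travel=[
    [0,0,-0.008],
    [0,0,-0.008],
    [0,0,0],
  ],
  dr=[
    [0,0,0],
    [0,0,0],
    [0,0,0],
  ],
)

```text
time_s: 8.6
ee_pos: [0.5422, -0.1308, 0.1458]
eef_rot: [-180.0, 0.1, 173.5]
ft_force: [0.0, -1.2, -3.6]
width: 0.268
```

>>> drive_tool(
  travel=[
    [0,0,-0.008],
    [0,0,-0.008],
    [0,0,0],
  ],
  dr=[
    [0,0,0],
    [0,0,0],
    [0,0,0],
  ],
)

```text
time_s: 8.9
ee_pos: [0.5422, -0.1308, 0.1438]
eef_rot: [-180.0, 0.1, 173.5]
ft_force: [0.5, -0.5, -3.6]
width: 0.263
```

>>> drive_tool(
  travel=[
    [0,0,-0.008],
    [0,0,-0.008],
    [0,0,0],
  ],
  dr=[
    [0,0,0],
    [0,0,0],
    [0,0,0],
  ],
)

```text
time_s: 9.2
ee_pos: [0.5422, -0.1308, 0.1419]
eef_rot: [-180.0, 0.1, 173.5]
ft_force: [0.1, 0.1, -3.9]
width: 0.262
```

>>> drive_tool(
  travel=[
    [0,0,-0.008],
    [0,0,0],
  ],
  dr=[
    [0,0,0],
    [0,0,0],
  ],
)

```text
time_s: 9.4
ee_pos: [0.5423, -0.1308, 0.141]
eef_rot: [-180.0, 0.1, 173.5]
ft_force: [1.0, 0.2, -3.8]
width: 0.264
```

>>> drive_tool(
  travel=[
    [0,0,-0.008],
    [0,0,-0.008],
    [0,0,0],
  ],
  dr=[
    [0,0,0],
    [0,0,0],
    [0,0,0],
  ],
)

```text
time_s: 9.7
ee_pos: [0.5425, -0.1308, 0.1395]
eef_rot: [-180.0, 0.1, 173.5]
ft_force: [-0.4, 0.3, 1.6]
width: 0.259
```

>>> drive_tool(
  travel=[
    [0,0,-0.008],
    [0,0,0],
  ],
  dr=[
    [0,0,0],
    [0,0,0],
  ],
)

```text
time_s: 9.9
ee_pos: [0.5425, -0.1308, 0.1386]
eef_rot: [-180.0, 0.1, 173.5]
ft_force: [-1.4, 1.5, 6.3]
width: 0.263
```

>>> drive_tool(
  travel=[
    [0,0,0.011],
    [0,0,0],
    [0,0,0],
  ],
  dr=[
    [0,0,0],
    [0,0,0],
    [0,0,0],
  ],
)

```text
time_s: 10.2
ee_pos: [0.5423, -0.1308, 0.1395]
eef_rot: [-180.0, 0.1, 173.5]
ft_force: [-0.4, -0.2, 1.1]
width: 0.261
```

>>> drive_tool(
  travel=[
    [0,0,0],
    [0,0,0],
    [0,0,0],
    [0,0,0],
    [0,0,0],
  ],
  dr=[
    [0,0,0],
    [0,0,0],
    [0,0,0],
    [0,0,0],
    [0,0,0],
  ],
  grip=0.6,
)

```text
time_s: 10.7
ee_pos: [0.5423, -0.1308, 0.1395]
eef_rot: [-180.0, 0.1, 173.5]
ft_force: [0.3, -0.0, -0.0]
width: 0.599
```

```bash
python3 - <<'E'
from h import *
st()
im=env.read_camera("wrist"); cv2.imwrite("pics/w6.png",im[:,:,::-1])
im=env.read_camera("scene")[110:260,160:310]; cv2.imwrite("pics/s6.png",cv2.resize(im,None,fx=4,fy=4,interpolation=2)[:,:,::-1])
E
```

```text
t 10.7 p [ 0.5423 -0.1308  0.1395] r [-1.7998e+02  7.0000e-02  1.7345e+02] f [ 0.26 -0.04 -0.04] w 0.599
```

View pics/w6.png

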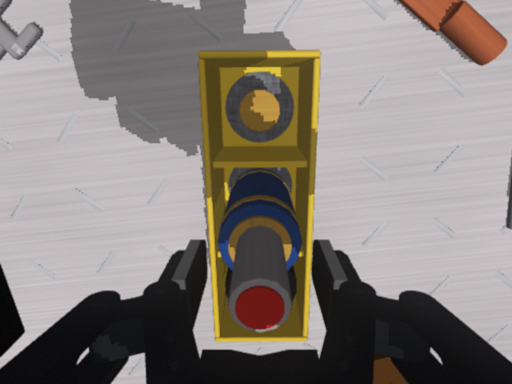

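View pics/s6.png

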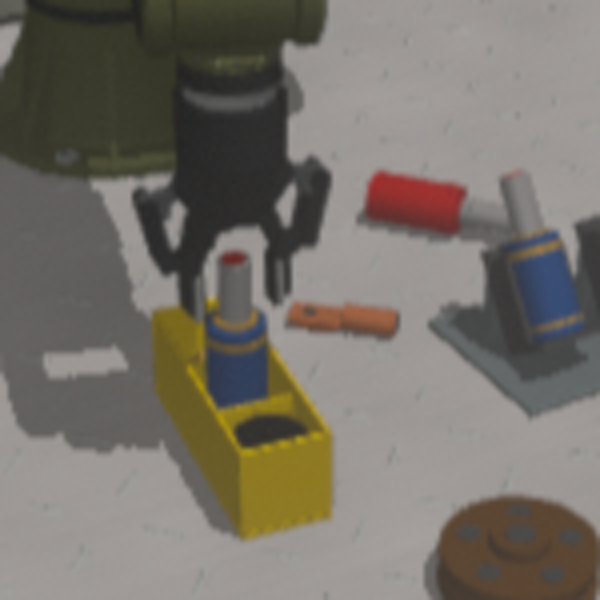

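>>> drive_tool(
  travel=[
    [0,0,0.1],
    [0,0,0.25],
    [0,0,0.35],
    [0,0,0.3],
    [0,0,0],
  ],
  dr=[
    [0,0,0],
    [0,0,0],
    [0,0,0],
    [0,0,0],
    [0,0,0],
  ],
)

```text
time_s: 11.3
ee_pos: [0.5436, -0.1312, 0.2658]
eef_rot: [-179.9, 0.6, 173.5]
ft_force: [0.5, 0.3, 0.0]
width: 0.597
```

```bash
python3 - <<'E'
from h import *
st(); plan([.457,.136,.185],Rt(1,-34.4),12)
im=env.read_camera("wrist"); cv2.imwrite("pics/w7.png",im[:,:,::-1])
E
```

```text
t 11.3 p [ 0.5436 -0.1312  0.2658] r [-179.88    0.58  173.45] f [0.48 0.32 0.03] w 0.597
total d [-0.0866  0.2672 -0.0808] rv [ -1.52 -33.81   7.36]  per row travel [-0.06   0.186 -0.056] dr [-0.0014 -0.0313  0.0068] mm 24.352347442327684 deg 2.886065098992551
```

View pics/w7.png

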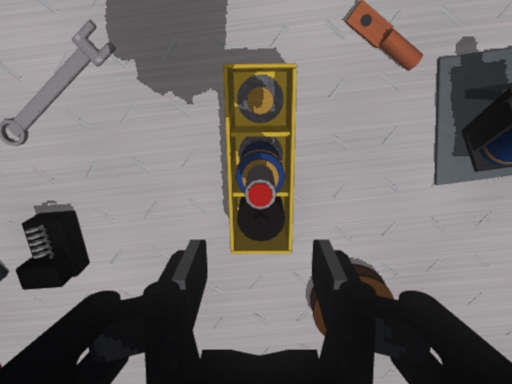

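>>> drive_tool(
  travel=[
    [-0.06,0.186,0],
    [-0.06,0.186,0],
    [-0.06,0.186,0],
    [-0.06,0.186,0],
    [-0.06,0.186,-0.056],
    [-0.06,0.186,-0.08],
    [-0.06,0.186,-0.08],
    [-0.06,0.186,-0.08],
  ],
  dr=[
    [-0.0014,-0.0313,0.0068],
    [-0.0014,-0.0313,0.0068],
    [-0.0014,-0.0313,0.0068],
    [-0.0014,-0.0313,0.0068],
    [-0.0014,-0.0313,0.0068],
    [-0.0014,-0.0313,0.0068],
    [-0.0014,-0.0313,0.0068],
    [-0.0014,-0.0313,0.0068],
  ],
)

```text
time_s: 12.15
ee_pos: [0.4839, 0.0486, 0.2232]
eef_rot: [179.4, 22.7, 178.3]
ft_force: [1.4, 0.4, -0.6]
width: 0.598
```

>>> drive_tool(
  travel=[
    [-0.06,0.186,-0.08],
    [-0.06,0.186,-0.08],
    [-0.06,0.186,-0.08],
    [-0.06,0.186,-0.08],
    [0,0,0],
    [0,0,0],
  ],
  dr=[
    [-0.0014,-0.0313,0.0068],
    [-0.0014,-0.0313,0.0068],
    [-0.0014,-0.0313,0.0068],
    [-0.0014,-0.0313,0.0068],
    [0,0,0],
    [0,0,0],
  ],
)

```text
time_s: 12.75
ee_pos: [0.4556, 0.1372, 0.1853]
eef_rot: [179.9, 33.8, -178.9]
ft_force: [-0.1, 0.4, 0.1]
width: 0.598
```

```bash
python3 - <<'E'
from h import *
st(); plan([.5024,.136,.119],Rt(1,-34.4),5)
print(proj("wrist",[.4877,.136,.1405]))
im=env.read_camera("wrist"); cv2.imwrite("pics/w8.png",im[:,:,::-1])
E
```

```text
t 12.75 p [0.4556 0.1372 0.1853] r [ 179.92   33.8  -178.93] f [-0.08  0.36  0.14] w 0.598
total d [ 0.0468 -0.0012 -0.0663] rv [-0.05 -0.6  -0.11]  per row travel [ 0.078 -0.002 -0.111] dr [-0.0001 -0.0013 -0.0002] mm 16.244090709997092 deg 0.12299715726526317
[[256.42084132 224.3417193 ]]
```

View pics/w8.png

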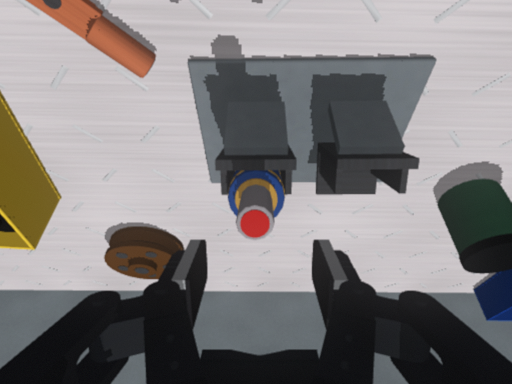

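Tip seen at (255, 222), predicted (256.4, 224). The match is good, so go in.

>>> drive_tool(
  travel=[
    [0.078,-0.003,-0.111],
    [0.078,-0.003,-0.111],
    [0.078,-0.003,-0.111],
    [0.078,-0.003,-0.111],
    [0.078,-0.003,-0.111],
    [0,0,0],
    [0,0,0],
  ],
  dr=[
    [0,-0.0013,0],
    [0,-0.0013,0],
    [0,-0.0013,0],
    [0,-0.0013,0],
    [0,-0.0013,0],
    [0,0,0],
    [0,0,0],
  ],
)

```text
time_s: 13.5
ee_pos: [0.5029, 0.1346, 0.1193]
eef_rot: [179.9, 34.4, -179.1]
ft_force: [0.3, -0.5, 0.6]
width: 0.601
```

```bash
python3 - <<'E'
from h import *
s=st(); Rm=R.from_euler('xyz',s["eef_rot"],degrees=True).as_matrix()
print(proj("wrist",s["ee_pos"]-Rm[:,2]*.026))
im=env.read_camera("wrist"); cv2.imwrite("pics/w9.png",im[:,:,::-1])
E
```

```text
t 13.5 p [0.5029 0.1346 0.1193] r [ 179.92   34.44 -179.08] f [ 0.32 -0.51  0.64] w 0.601
[[259.71631757 306.92891403]]
```

View pics/w9.png

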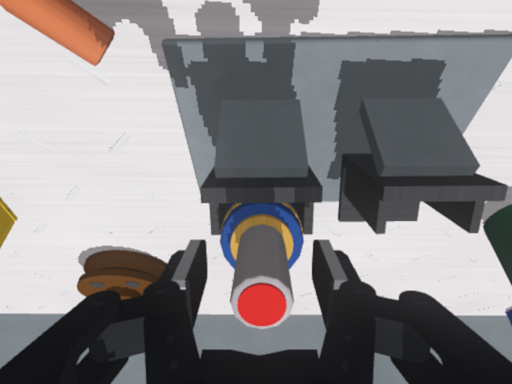

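Tip at (262, 305) against the predicted (259.7, 307), so it is centred. Grip and lift.

>>> drive_tool(
  travel=[
    [0,0,0],
    [0,0,0],
    [0,0,0],
    [0,0,0],
    [0,0,0],
  ],
  dr=[
    [0,0,0],
    [0,0,0],
    [0,0,0],
    [0,0,0],
    [0,0,0],
  ],
  grip=0,
  grip_force=70,
)

```text
time_s: 14.05
ee_pos: [0.5028, 0.1355, 0.12]
eef_rot: [179.9, 34.6, -179.0]
ft_force: [-6.8, 0.3, 7.8]
width: 0.265
```

>>> drive_tool(
  travel=[
    [0,0,0.05],
    [0,0,0.1],
    [0,0,0.2],
    [0,0,0.25],
    [0,0,0.35],
    [0,0,0.35],
    [0,0,0],
  ],
  dr=[
    [0,0,0],
    [0,0,0],
    [0,0,0],
    [0,0,0],
    [0,0,0],
    [0,0,0],
    [0,0,0],
  ],
)

```text
time_s: 14.75
ee_pos: [0.5037, 0.1358, 0.2812]
eef_rot: [179.7, 34.9, -179.1]
ft_force: [0.6, 0.2, -4.5]
width: 0.259
```

```bash
python3 - <<'E'
from h import *
st()
im=env.read_camera("scene")[70:220,230:390]; cv2.imwrite("pics/s10.png",cv2.resize(im,None,fx=4,fy=4)[:,:,::-1])
plan([.4784,-.1235,.285],Rt(-6.4,0),13)
E
```

```text
t 14.75 p [0.5037 0.1358 0.2812] r [ 179.73   34.94 -179.07] f [ 0.58  0.18 -4.47] w 0.259
total d [-0.0244 -0.2589  0.0076] rv [ 1.47 34.67 -7.19]  per row travel [-0.016 -0.166  0.005] dr [ 0.0013  0.0296 -0.0061] mm 20.015743259811615 deg 2.725927543370252
```

View pics/s10.png

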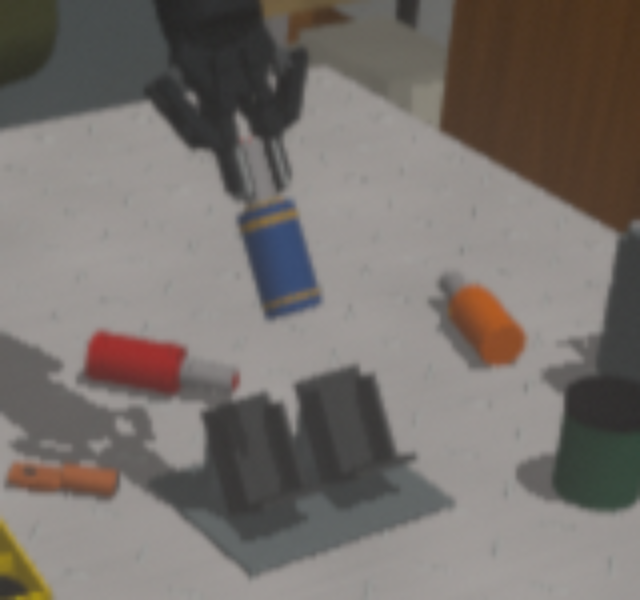

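>>> drive_tool(
  travel=[
    [-0.016,-0.16,0.02],
    [-0.016,-0.16,0.02],
    [-0.016,-0.16,0.02],
    [-0.016,-0.16,0.02],
    [-0.016,-0.16,0.02],
    [-0.016,-0.16,0.02],
    [-0.016,-0.16,0.02],
    [-0.016,-0.16,0.02],
  ],
  dr=[
    [0.0016,0.0385,-0.008],
    [0.0016,0.0385,-0.008],
    [0.0016,0.0385,-0.008],
    [0.0016,0.0385,-0.008],
    [0.0016,0.0385,-0.008],
    [0.0016,0.0385,-0.008],
    [0.0016,0.0385,-0.008],
    [0.0016,0.0385,-0.008],
  ],
)

```text
time_s: 15.6
ee_pos: [0.4866, -0.019, 0.2924]
eef_rot: [179.7, 6.4, 175.0]
ft_force: [0.0, 1.3, -4.6]
width: 0.263
```

>>> drive_tool(
  travel=[
    [-0.016,-0.14,0],
    [-0.016,-0.14,0],
    [0,0,0],
    [0,0,0],
  ],
  dr=[
    [0.0016,0.0385,-0.008],
    [0.0016,0.0385,-0.008],
    [0,0,0],
    [0,0,0],
  ],
)

```text
time_s: 16.0
ee_pos: [0.4832, -0.0518, 0.2926]
eef_rot: [-179.9, -0.3, 173.6]
ft_force: [-0.1, 0.2, -3.7]
width: 0.263
```

```bash
python3 - <<'E'
from h import *
s=st(); plan([.4784,-.1235,.29],Rt(-6.4,0),4)
im=env.read_camera("wrist"); cv2.imwrite("pics/w11.png",im[:,:,::-1])
im=env.read_camera("scene")[70:220,160:310]; im=cv2.resize(im,None,fx=4,fy=4)[:,:,::-1].copy()
Rm=R.from_euler('xyz',s["eef_rot"],degrees=True).as_matrix(); p=s["ee_pos"]; ax=-Rm[:,2]
for h,r in((-.104,.022),(-.024,.022),(.026,.012)):
    a=np.linspace(0,6.28,60); P=p+ax*h+r*(np.outer(np.cos(a),Rm[:,0])+np.outer(np.sin(a),Rm[:,1]))
    q=(proj("scene",P)-[160,70]+.5)*4-.5
    cv2.polylines(im,[q.round().astype(int)],True,(0,255,0),1)
cv2.imwrite("pics/s11.png",im)
E
```

```text
t 16.0 p [ 0.4832 -0.0518  0.2926] r [-179.93   -0.29  173.6 ] f [-0.05  0.22 -3.74] w 0.263
total d [-0.0048 -0.0717 -0.0026] rv [ 0.04 -0.3   0.  ]  per row travel [-0.01  -0.149 -0.005] dr [ 0.0001 -0.0008  0.    ] mm 17.969560667970192 deg 0.07492498079631191
```

View pics/s11.png

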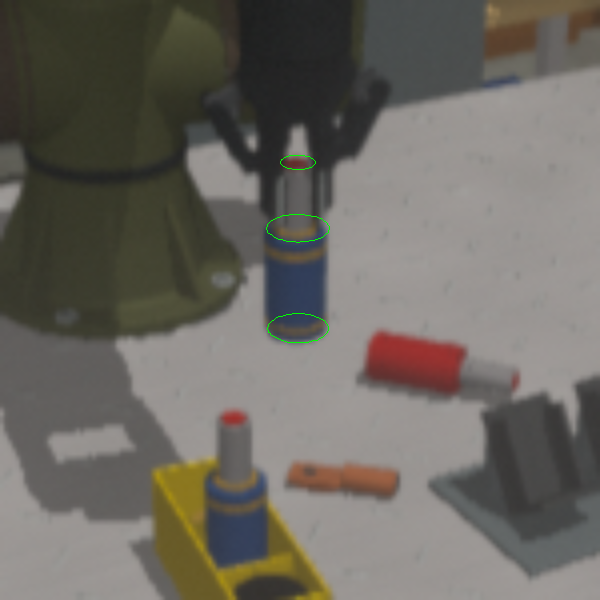

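View pics/w11.png

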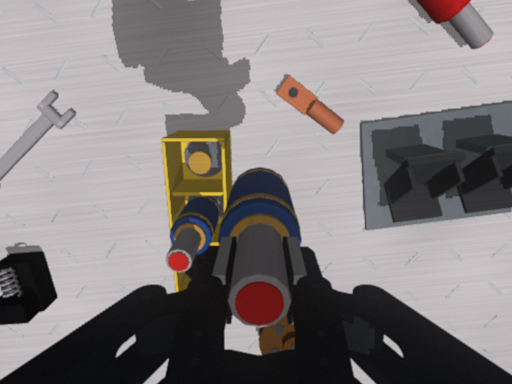

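>>> drive_tool(
  travel=[
    [-0.01,-0.15,0],
    [-0.01,-0.15,0],
    [-0.01,-0.15,0],
    [-0.01,-0.148,0],
    [0,0,0],
    [0,0,0],
  ],
  dr=[
    [0,-0.001,0],
    [0,-0.001,0],
    [0,-0.001,0],
    [0,0,0],
    [0,0,0],
    [0,0,0],
  ],
)

```text
time_s: 16.7
ee_pos: [0.4786, -0.1232, 0.2941]
eef_rot: [-179.9, 0.1, 173.6]
ft_force: [0.1, 0.5, -4.5]
width: 0.26
```

```bash
python3 - <<'E'
from h import *
s=st(); plan([.4784,-.1235,.2],Rt(-6.4,0),4)
im=env.read_camera("wrist"); cv2.imwrite("pics/w12.png",im[:,:,::-1])
E
```

```text
t 16.7 p [ 0.4786 -0.1232  0.2941] r [-1.7995e+02  9.0000e-02  1.7361e+02] f [ 0.08  0.46 -4.48] w 0.26
total d [-0.0002 -0.0003 -0.0941] rv [ 0.06  0.09 -0.01]  per row travel [-0.    -0.001 -0.196] dr [ 0.0002  0.0002 -0.    ] mm 23.51950579682379 deg 0.027045546565543616
```

View pics/w12.png

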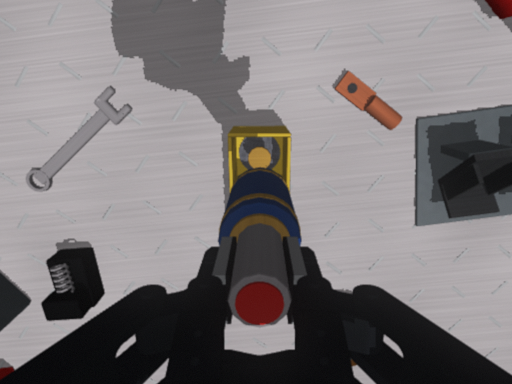

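Damper is centred over cell 0 (its axis in line with the stud at (259, 157)). Lowering to just above the highest possible stud.

>>> drive_tool(
  travel=[
    [0,0,-0.12],
    [0,0,-0.2],
    [0,0,-0.2],
    [0,0,-0.15],
    [0,0,-0.11],
    [0,0,0],
    [0,0,0],
  ],
  dr=[
    [0,0,0],
    [0,0,0],
    [0,0,0],
    [0,0,0],
    [0,0,0],
    [0,0,0],
    [0,0,0],
  ],
)

```text
time_s: 17.45
ee_pos: [0.479, -0.1235, 0.2013]
eef_rot: [-179.9, 0.1, 173.6]
ft_force: [-0.2, -0.2, -4.2]
width: 0.266
```

>>> drive_tool(
  travel=[
    [0,0,-0.08],
    [0,0,-0.08],
    [0,0,-0.08],
    [0,0,-0.08],
    [0,0,0],
    [0,0,0],
  ],
  dr=[
    [0,0,0],
    [0,0,0],
    [0,0,0],
    [0,0,0],
    [0,0,0],
    [0,0,0],
  ],
)

```text
time_s: 18.05
ee_pos: [0.4787, -0.1238, 0.1621]
eef_rot: [-179.9, 0.1, 173.6]
ft_force: [-0.4, -0.2, -4.0]
width: 0.266
```

>>> drive_tool(
  travel=[
    [0,0,-0.016],
    [0,0,-0.016],
    [0,0,-0.016],
    [0,0,-0.016],
    [0,0,0],
  ],
  dr=[
    [0,0,0],
    [0,0,0],
    [0,0,0],
    [0,0,0],
    [0,0,0],
  ],
)

```text
time_s: 18.55
ee_pos: [0.4786, -0.1237, 0.1543]
eef_rot: [-179.9, 0.1, 173.6]
ft_force: [-0.7, -1.2, -3.9]
width: 0.263
```

>>> drive_tool(
  travel=[
    [0,0,-0.008],
    [0,0,-0.008],
    [0,0,0],
  ],
  dr=[
    [0,0,0],
    [0,0,0],
    [0,0,0],
  ],
)

```text
time_s: 18.85
ee_pos: [0.4787, -0.1237, 0.1525]
eef_rot: [-179.9, 0.1, 173.6]
ft_force: [0.5, -0.1, -5.7]
width: 0.265
```

>>> drive_tool(
  travel=[
    [0,0,-0.008],
    [0,0,0],
  ],
  dr=[
    [0,0,0],
    [0,0,0],
  ],
)

```text
time_s: 19.05
ee_pos: [0.4787, -0.1237, 0.1516]
eef_rot: [-179.9, 0.1, 173.6]
ft_force: [-0.4, 0.1, -3.8]
width: 0.263
```

>>> drive_tool(
  travel=[
    [0,0,-0.008],
    [0,0,-0.008],
    [0,0,0],
  ],
  dr=[
    [0,0,0],
    [0,0,0],
    [0,0,0],
  ],
)

```text
time_s: 19.35
ee_pos: [0.4786, -0.1237, 0.1496]
eef_rot: [-179.9, 0.1, 173.6]
ft_force: [-0.0, -0.1, -4.4]
width: 0.261
```

>>> drive_tool(
  travel=[
    [0,0,-0.008],
    [0,0,0],
  ],
  dr=[
    [0,0,0],
    [0,0,0],
  ],
)

```text
time_s: 19.55
ee_pos: [0.4787, -0.1237, 0.1487]
eef_rot: [-179.9, 0.1, 173.6]
ft_force: [-0.8, 0.1, -4.5]
width: 0.259
```

>>> drive_tool(
  travel=[
    [0,0,-0.008],
    [0,0,-0.008],
    [0,0,0],
  ],
  dr=[
    [0,0,0],
    [0,0,0],
    [0,0,0],
  ],
)

```text
time_s: 19.85
ee_pos: [0.4789, -0.1238, 0.1471]
eef_rot: [-179.9, 0.1, 173.6]
ft_force: [-1.6, 1.1, 0.9]
width: 0.263
```

>>> drive_tool(
  travel=[
    [0,0,-0.008],
    [0,0,0],
  ],
  dr=[
    [0,0,0],
    [0,0,0],
  ],
)

```text
time_s: 20.05
ee_pos: [0.4789, -0.1238, 0.1463]
eef_rot: [-179.9, 0.1, 173.6]
ft_force: [-0.8, 0.3, 5.3]
width: 0.26
```

Contact at TCP z of about 0.148. Back up about 1.2 mm so that the stud carries just the weight.

>>> drive_tool(
  travel=[
    [0,0,0.01],
    [0,0,0],
    [0,0,0],
  ],
  dr=[
    [0,0,0],
    [0,0,0],
    [0,0,0],
  ],
)

```text
time_s: 20.35
ee_pos: [0.4787, -0.1237, 0.1471]
eef_rot: [-179.9, 0.1, 173.6]
ft_force: [0.6, -0.1, 1.4]
width: 0.263
```

>>> drive_tool(
  travel=[
    [0,0,0],
    [0,0,0],
    [0,0,0],
    [0,0,0],
    [0,0,0],
  ],
  dr=[
    [0,0,0],
    [0,0,0],
    [0,0,0],
    [0,0,0],
    [0,0,0],
  ],
  grip=0.6,
)

```text
time_s: 20.85
ee_pos: [0.4787, -0.1237, 0.1471]
eef_rot: [-179.9, 0.1, 173.6]
ft_force: [0.4, 0.1, 0.4]
width: 0.599
```

```bash
python3 - <<'E'
from h import *
st()
im=env.read_camera("wrist"); cv2.imwrite("pics/w13.png",im[:,:,::-1])
im=env.read_camera("scene")[110:260,160:310]; cv2.imwrite("pics/s13.png",cv2.resize(im,None,fx=4,fy=4,interpolation=2)[:,:,::-1])
E
```

```text
t 20.85 p [ 0.4787 -0.1237  0.1471] r [-1.7993e+02  8.0000e-02  1.7361e+02] f [0.37 0.11 0.43] w 0.599
```

View pics/w13.png

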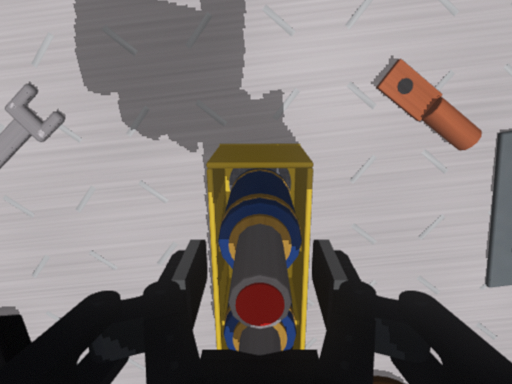

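View pics/s13.png

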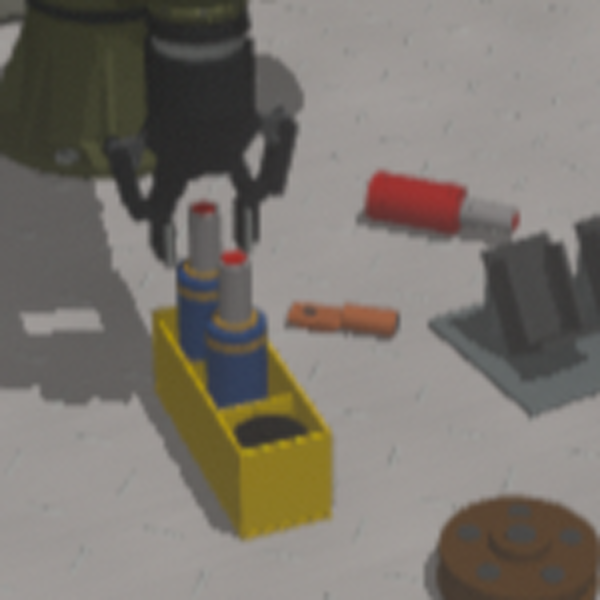

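Both stand upright. Retreat straight up.

>>> drive_tool(
  travel=[
    [0,0,0.1],
    [0,0,0.2],
    [0,0,0.3],
    [0,0,0.35],
    [0,0,0.3],
    [0,0,0],
    [0,0,0],
  ],
  dr=[
    [0,0,0],
    [0,0,0],
    [0,0,0],
    [0,0,0],
    [0,0,0],
    [0,0,0],
    [0,0,0],
  ],
)

```text
time_s: 21.65
ee_pos: [0.4787, -0.1237, 0.2981]
eef_rot: [-179.9, 0.2, 173.6]
ft_force: [-0.6, -0.4, 0.1]
width: 0.599
```

>>> drive_tool(
  travel=[
    [-0.1,0.2,0],
    [-0.1,0.3,0],
    [-0.1,0.3,0],
    [-0.1,0.3,0],
    [-0.1,0.3,0],
    [0,0.2,0],
    [0,0,0],
    [0,0,0],
  ],
  dr=[
    [0,0,0],
    [0,0,0],
    [0,0,0],
    [0,0,0],
    [0,0,0],
    [0,0,0],
    [0,0,0],
    [0,0,0],
  ],
)

```text
time_s: 22.45
ee_pos: [0.4184, 0.0683, 0.2965]
eef_rot: [-179.9, 0.0, 173.7]
ft_force: [0.8, -0.3, -0.3]
width: 0.599
```

```bash
python3 - <<'E'
from h import *
st()
im=env.read_camera("top"); cv2.imwrite("pics/t14.png",im[:,:,::-1])
z=cv2.resize(im[130:240,270:360],None,fx=5.4,fy=5.4,interpolation=2)[:,:,::-1].copy()
c=np.array([.542,-.1305]);y=np.radians(-6.3);ex=np.array([np.cos(y),np.sin(y)])
for q,h in((c,.0365),(c-.064*ex,.0435)):
    for hh,r in((h+.13,.012),(h+.08,.022)):
        a=np.linspace(0,6.28,60); P=np.c_[q[0]+r*np.cos(a),q[1]+r*np.sin(a),0*a+hh]
        cv2.polylines(z,[((proj("top",P)-[270,130]+.5)*5.4-.5).round().astype(int)],True,(0,255,0),1)
cv2.imwrite("pics/t14z.png",z)
E
```

```text
t 22.45 p [0.4184 0.0683 0.2965] r [-179.9     0.    173.68] f [ 0.81 -0.27 -0.27] w 0.599
```

View pics/t14.png

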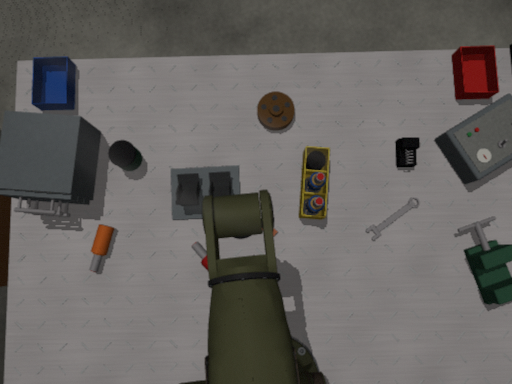

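View pics/t14z.png

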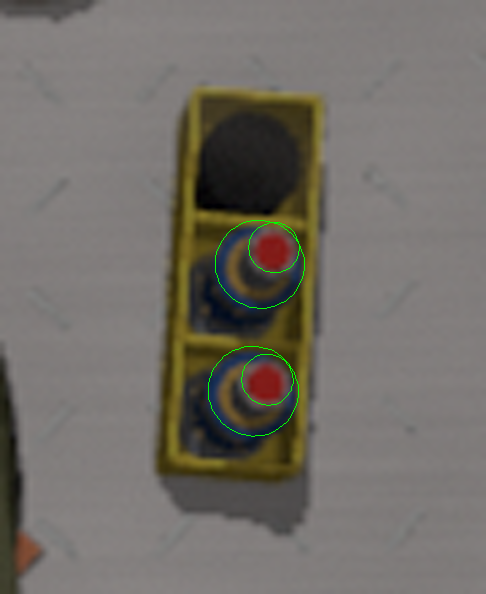

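Both dampers sit upright within about 1–2 mm of the cell centres, the plug is unmoved, and nothing else has shifted in the view. Handing in.

```bash
python3 -c "
from station import env
print(env.close_job())"
```

```text
the job is handed in; nothing more can be done
None
```

Both blue dampers are out of the rack and stand released, necks up: one in the middle cell (cell 1) and one in the cell at the crate's -x end (cell 0). I handed the job in at about 22.5 s; it gave no verdict.

- **Setting down:** I gripped each damper by the neck, lifted it straight up and turned it upright. I then lowered it in roughly 1 mm steps until the wrist force showed the stud. Contact came with the foot at about 36 mm in cell 1 and 44 mm in cell 0. The stud was pressed with about 10 N at most. I backed up about 1 mm before letting go, so each stud carried little more than the damper's weight.
- **Last checks:** With the arm clear, the top view shows both dampers upright, matching the expected outlines at the cell centres to within about 2 mm. The plug is in its cell, and the bystanders in view look unmoved. The wrist force was back to about zero.
- **Disagreements:** The scene and top cameras differed by about 5 mm on where the crate is. The wrist view agreed with the top view, so I used that.
- **Not fully checked:** The arm hid most of the lug and part of the red look-alike in the last top view. I saw both in their places in earlier scene views, the last one after the second release.

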